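# Pack the balance's reference weights into their foam case

### The job

Pack away the balance's reference set: put the three silver steel weights and the lifting fork into the open case, each seated fully down in the foam pocket cut for it, the weights upright and the fork lying flat with its head in the wide end. Set each one down gently, never let it drop, and leave the two brass weights standing where they are.

Things in the scene. Friction and masses are not known exactly. Their poses are not given: they have to be found in the camera images.
- steel_500: Bright silver steel knob weight, about 500 g, upright on the bench: cylinder 38 mm across, 46 mm high (grip across it), with a neck and a 25 mm knob on top, 64 mm high in all. Origin: centre of its underside, z up. Belongs in pocket_500.
- steel_200: Bright silver steel knob weight, about 200 g, upright on the bench: cylinder 28 mm across, 34 mm high (grip across it), with a neck and a 18 mm knob on top, 48 mm high in all. Origin: centre of its underside, z up. Belongs in pocket_200.
- steel_100: Bright silver steel knob weight, about 100 g, upright on the bench: cylinder 22 mm across, 27 mm high (grip across it), with a neck and a 15 mm knob on top, 38 mm high in all. Origin: centre of its underside, z up. Belongs in pocket_100.
- brass_200: Yellow brass knob weight, about 200 g, upright on the bench: cylinder 28 mm across, 34 mm high (grip across it), with a neck and a 18 mm knob on top, 48 mm high in all. Origin: centre of its underside, z up. Stands among the steel ones (centres 70 mm or more apart); not of this set, stays.
- brass_100: Yellow brass knob weight, about 100 g, upright on the bench: cylinder 22 mm across, 27 mm high (grip across it), with a neck and a 15 mm knob on top, 38 mm high in all. Origin: centre of its underside, z up. Stands among the steel ones (centres 70 mm or more apart); not of this set, stays.
- fork: Lifting fork lying flat on the bench, about 90 g. Origin: on the handle's underside where to grip it (near the centre of mass); x axis to the prongs, z up. Brown wooden handle 18 mm wide, 16 high, x = -75 to 25 mm; thin steel shank; flat U-shaped steel head 36 mm wide, 3 to 7 mm above the underside, x = 60 to 105 mm. Belongs in pocket_fork.
- pocket_500: Fixed dark grey foam insert 70 x 70 x 36 mm in the open grey-blue case, with a round yellow-floored pocket for steel_500, 46 mm across, 15 deep, rim bevelled 4 mm. Origin: centre of its underside, 5 mm above the bench, z up (pocket floor at z = 21 mm). Case rim 41 mm above the bench. The 3 round inserts form a row along their y, 70 mm apart, in any sequence; x points to the case's flat-open lid.
- pocket_200: Fixed dark grey foam insert 70 x 70 x 36 mm in the open grey-blue case, with a round yellow-floored pocket for steel_200, 36 mm across, 15 deep, rim bevelled 4 mm. Origin: centre of its underside, 5 mm above the bench, z up (pocket floor at z = 21 mm). Case rim 41 mm above the bench. The 3 round inserts form a row along their y, 70 mm apart, in any sequence; x points to the case's flat-open lid.
- pocket_100: Fixed dark grey foam insert 70 x 70 x 36 mm in the open grey-blue case, with a round yellow-floored pocket for steel_100, 30 mm across, 15 deep, rim bevelled 4 mm. Origin: centre of its underside, 5 mm above the bench, z up (pocket floor at z = 21 mm). Case rim 41 mm above the bench. The 3 round inserts form a row along their y, 70 mm apart, in any sequence; x points to the case's flat-open lid.
- pocket_fork: Fixed foam insert 210 x 100 x 36 mm, pocket row 85 mm to its -y side. Its yellow-floored pocket, 10 mm deep (floor z = 26 mm), is the fork's outline + 4 mm, bevelled: 26 mm wide at x = -79 to 55 mm, 44 mm wide at 55 to 109 (head end). Origin: underside, 5 mm above the bench; fork origin and x axis belong straight above its own. A finger trough as deep crosses it all at x = -22 to 22.
Mind the look-alikes: they are no part of the job. What is shaped like the steel_100 but brown is not meant.

How it is judged:
By the outcome, as a careful person would: the job done as asked, in the order asked, and still so for the second after the job is handed in, with the robot touching nothing.
It also fails if it takes over 104 s, if anything falls off the work surface, if the arm or the gripper's body presses on something with over 40 N, if the wrist force passes 120 N, or if a joint passes its speed limit or range.

### The arm

A 6-joint arm with a two-finger parallel gripper is mounted at the origin on the work surface. World frame = base frame: x ahead of the robot, y to its left, z up, the work surface at z = 0. Lengths are in m, angles in rad, forces in N, time in s.
With the tool pointing down it reaches from about 0.4 to 0.825 m from the base axis. Payload 7 kg.
Tool frame: the origin (TCP) lies midway between the tips of the shut fingers; the grasp point (between the pads) lies 19 mm behind it; z points along the fingers, y is the line along which they close (so a half turn about z gives the same grasp; the last joint's range is limited). The gripper opens to 88 mm and grips with 3 to 60 N. Pads are 19 mm wide; open, the fingers measure 130 mm over their backs; the gripper's body (78 mm by 193 mm) begins 47 mm behind the grasp point.
Start: joints at [1.511, 0.359, 0.012, 0, -1.224, -0.288], TCP at [0.23, 0.635, 0.227] pointing down, gripper open.
Joint ranges: [-3.07, 3.07], [-1.43, 2.12], [-1.02, 1.25], [-3.03, 1.67], [-3.05, -0], [-3.03, 3.03]. Speed limits (rad/s): [2.39, 2.39, 3.01, 3.14, 3.14, 3.14].

### API

Orientations are given as [roll, pitch, yaw] about the fixed x, y, z axes, in that order (R = Rz(yaw) Ry(pitch) Rx(roll)).
In Python, from station import arm gives the robot as it stands.
- The arm moves only by the tool servo_tool, never from a script. Its argument "deltas" is a list of rows, each a list of 7 numbers: the closure, from -1 (fully open) to 1 (shut), then the shift along the tool's x, y, z in mm, then the turn, a rotation vector about the tool's x, y, z in degrees. In form: [[gripper, x, y, z, ax, ay, az], ...]. A call has 1 to 20 rows; each row shifts and turns the commanded pose from where the row before left it, along the tool's axes as they then stand; what a row does not reach is not made up. A row lasts 1/12 s, in which the tool goes at most 41.7 mm and 7.16 degrees, less where a joint would pass 70% of its speed; a pose out of reach is approached as far as the arm can. A call is refused whole if a number of a shift passes 41.7 or a number of a turn 7.16, either way. A call with a gripper value outside its range is refused whole. The fingers move at their own pace and stop on an object; "squeeze" is the grip in N (left out, the last holds). Time passes only in rows, so rows that do not move let the fingers close. It gives the time, the measured TCP pose, the force, the opening and the grip force at its end, in the units of the state.
- arm.get_state(): the state, without advancing time (a new reading comes with each control period).
- arm.grab_frame(name): name is "scene" or "top" or "wrist"; returns a dict with "color" (420x560x3 uint8, red, green, blue), "K" (3x3 intrinsics, pixels), "position" and "orientation" of the camera in the world. Camera axes: x right, y down, z forward; pixel columns grow to the right and rows downward; lengths in m; the calibration is good to about 2 mm. A picture is of the moment at which its call begins. There is no depth.
- arm.job_done(): hands the job in; it is judged then, once.
Trained networks look in a picture, given as the dict that the camera call returned (one of the last four; its "shot" number tells which), for a name from the list of things; names that differ only in an ending like _2 or _b are one class to them, and where a whole thing is asked for, a point or a joint stands for the part that bears it (a point fixed in the world has none). Each returns a list of dicts, best first, with "conf" (0 to 1); they miss things now and then, are a little off and sometimes report something else, mostly with a low value. They report only what shows in the picture. A call takes as long as a camera call. They do not tell look-alikes from the thing itself.
- arm.recognise(query, picture): "at" ([x, y, z] in m, in the coordinates of the camera as it stood for that picture, good to about 4 mm: the middle of the surface that is visible of it).
The state is a dict: "t": time; "q": joint angles; "qd": joint speeds; "joint_efforts": joint torques, N m; "eef_pos": TCP position; "ee_rot": TCP orientation; "force": force on the tool from outside, world axes, zero at the start; "moment": the same for the moment, N m; "width": finger opening in m; "gripper_force": force on a finger pad.
Only numpy, scipy, OpenCV 4.12 (cv2) and the standard library are available. Lean on these libraries where they do the work, as an engineer would, in place of code of your own. Each camera call takes 0.05 s, during which the arm holds its last target. There are 200 camera calls.

## Working session

There is one attempt and no reset: what is moved stays moved. The work goes in short steps, Python scripts to look and compute and a tool call to move; the robot and the scene stay as the last step left them, time stands still between calls to the robot, and variables do not carry over. Pictures are saved under pics/ and viewed, at most 14 in all, crops included, and the job is handed in when it is done.

Besides the shell and the picture viewer there is one more tool, called after "Request:" by a JSON object that holds its "api" and its "payload". servo_tool: Moves the arm, as the interface text tells. Its arguments: {"type":"object","properties":{"deltas":{"type":"array","items":{"type":"array","items":{"type":"number"}}},"squeeze":{"type":"number"}},"required":["deltas"]}

```bash
mkdir -p pics; ls; cat > h.py <<'E'
from station import arm
import numpy as np, cv2
from scipy.spatial.transform import Rotation as R
def rot(o):
    o=np.array(o,float)
    return o if o.shape==(3,3) else (R.from_euler('xyz',o).as_matrix() if o.size==3 else R.from_quat(o).as_matrix())
def save(f,n): cv2.imwrite('pics/'+n+'.png',f['color'][:,:,::-1])
def world(f,p): return np.array(f['position'])+rot(f['orientation'])@np.array(p)
def ray(f,u,v,z):
    d=rot(f['orientation'])@np.linalg.solve(f['K'],[u,v,1.]); c=np.array(f['position'])
    return c+d*(z-c[2])/d[2]
def proj(f,P):
    c=f['K']@(rot(f['orientation']).T@(np.array(P)-f['position'])); return c[:2]/c[2]
E
python3 - <<'E'
from h import *
s=arm.get_state(); print(s)
f=arm.grab_frame('top'); save(f,'top0'); print(f['position'],f['orientation'],f['K'].tolist())
for n in ['steel_500','steel_200','steel_100','brass_200','brass_100','fork','pocket_500','pocket_200','pocket_100','pocket_fork']:
    for r in arm.recognise(n,f)[:4]:
        w=world(f,r['at']); print(n,round(r['conf'],2),w.round(3),proj(f,w).round())
g=arm.grab_frame('scene'); save(g,'scene0')
E
```

```text
pics
{'t': 0.0, 'q': array([ 1.51110918e+00,  3.59380341e-01,  1.10483391e-02, -3.32780273e-04,
       -1.22406492e+00, -2.88098466e-01]), 'qd': array([-2.34894585e-03,  2.77239129e-03,  1.89285299e-05, -4.93290095e-05,
       -1.06354797e-03,  1.15895570e-03]), 'joint_efforts': array([-2.18263383e-03, -5.82717276e+01,  2.93053025e+01,  6.99723065e+00,
        6.76953845e-03, -1.62989627e-04]), 'eef_pos': array([0.2299177 , 0.63412435, 0.22562545]), 'ee_rot': array([ 3.13996913e+00, -1.54879025e-04, -3.47898826e-01]), 'force': array([ 0.59556005, -0.05742299,  0.04447378]), 'moment': array([-0.05199054, -0.03201032,  0.06212876]), 'gripper_force': 0.0, 'width': 0.08746585216052262}
[0.42935187 0.04089965 0.95832524] [-2.99444521 -0.00720193 -1.55705705] [[543.0609015064755, 0.0, 276.22315355135333], [0.0, 543.0609015064755, 206.5280367575918], [0.0, 0.0, 1.0]]
steel_500 0.86 [0.573 0.311 0.046] [114. 199.]
steel_500 0.7 [0.649 0.079 0.028] [252. 160.]
steel_500 0.59 [0.676 0.015 0.028] [289. 146.]
steel_500 0.56 [0.554 0.095 0.035] [242. 213.]
steel_200 0.86 [0.573 0.311 0.046] [114.
[... 474 characters left out ...]
9.]
brass_100 0.84 [0.648 0.21  0.038] [177. 158.]
brass_100 0.53 [0.576 0.192 0.026] [187. 200.]
brass_100 0.35 [ 0.513 -0.157  0.041] [390. 239.]
fork 0.66 [0.452 0.235 0.015] [160. 272.]
pocket_500 0.81 [ 0.608 -0.093  0.045] [352. 182.]
pocket_500 0.72 [ 0.599 -0.234  0.043] [434. 189.]
pocket_500 0.65 [ 0.6   -0.158  0.042] [390. 188.]
pocket_200 0.81 [ 0.608 -0.093  0.045] [352. 182.]
pocket_200 0.72 [ 0.599 -0.234  0.043] [434. 189.]
pocket_200 0.65 [ 0.6   -0.158  0.042] [390. 188.]
pocket_100 0.81 [ 0.608 -0.093  0.045] [352. 182.]
pocket_100 0.72 [ 0.599 -0.234  0.043] [434. 189.]
pocket_100 0.65 [ 0.6   -0.158  0.042] [390. 188.]
pocket_fork 0.93 [ 0.515 -0.157  0.04 ] [389. 237.]
```

View pics/top0.png

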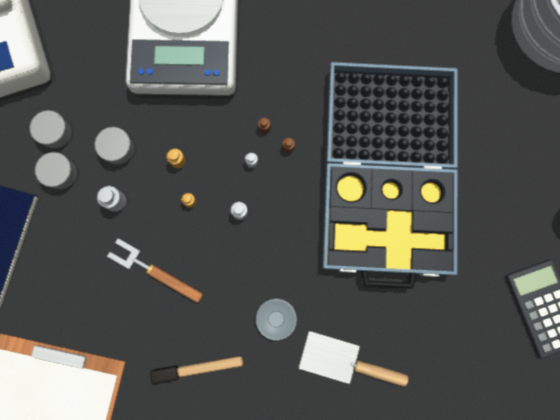

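View pics/scene0.png

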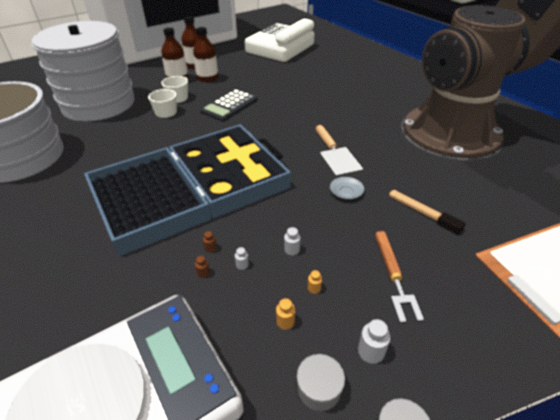

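The top view shows steel_500 at (110,198), steel_200 at (239,211) and steel_100 at (252,160). The brass pair is at (175,158) and (188,200), and the brown look-alikes are at (264,125) and (288,144). The fork is at (155,272) with its prongs to the upper left. In the case, the pockets are 500 at (350,188), 100 at (390,190) and 200 at (431,192), and the fork pocket's head end is on the left. I'll refine these by fitting silhouettes.

```bash
cat > fit.py <<'E'
from h import *
from scipy.optimize import minimize
a=np.linspace(0,2*np.pi,48,endpoint=False); S=4
def circ(x,y,z,r): return np.c_[x+r*np.cos(a),y+r*np.sin(a),np.full(48,z)]
def rast(f,P,hull=True):
    m=np.zeros((420*S,560*S),np.uint8); q=np.array([proj(f,p) for p in P])*S+S/2-.5
    q=q.round().astype(np.int32); cv2.fillPoly(m,[cv2.convexHull(q) if hull else q],1); return m
dn=lambda m: cv2.resize(m.astype(np.float32),(560,420),interpolation=cv2.INTER_AREA)
def weight(f,p,s):
    D,H,k,T=s; x,y=p
    return dn(rast(f,np.r_[circ(x,y,0,D/2),circ(x,y,H,D/2)])|rast(f,np.r_[circ(x,y,T-.25*k,k/2),circ(x,y,T-.1*k,k/2)]))
def pocket(f,p,r,zf=.026,zr=.037): return dn(rast(f,circ(*p,zf,r))&rast(f,circ(*p,zr,r)))
def pl(poly,p,z):
    c,s=np.cos(p[2]),np.sin(p[2]); return [[p[0]+c*u-s*v,p[1]+s*u+c*v,z] for u,v in poly]
FP=np.array([[-79,-13],[-22,-13],[-22,-50],[22,-50],[22,-13],[55,-13],[55,-22],[109,-22],[109,22],[55,22],[55,13],[22,13],[22,50],[-22,50],[-22,13],[-79,13]])/1e3
HP=np.array([[-75,-9],[25,-9],[25,9],[-75,9]])/1e3
def fpocket(f,p): return dn(rast(f,pl(FP,p,.031),False)&rast(f,pl(FP,p,.037),False))
def handle(f,p): return dn(rast(f,pl(HP,p,0)+pl(HP,p,.016)))
def fit(obs,model,p0):
    p0=np.array(p0,float); st=np.array([.01,.01,.1])[:len(p0)]
    r=minimize(lambda d:np.abs(obs-model(p0+d*st)).sum(),np.zeros(len(p0)),method='Nelder-Mead',
      options=dict(initial_simplex=np.r_[np.zeros((1,len(p0))),np.eye(len(p0))*.6],xatol=.01,fatol=.05,maxiter=150))
    p=p0+r.x*st; return p,r.fun,obs.sum(),model(p).sum()
def win(m,uv,r):
    o=np.zeros(m.shape,np.float32); u,v=np.int32(uv); o[max(v-r,0):v+r,max(u-r,0):u+r]=m[max(v-r,0):v+r,max(u-r,0):u+r]; return o
SP={'500':(.038,.046,.025,.064),'200':(.028,.034,.018,.048),'100':(.022,.027,.015,.038)}
E
cat > m.py <<'E'
from fit import *
f=arm.grab_frame('top'); hsv=cv2.cvtColor(f['color'],cv2.COLOR_RGB2HSV); H,Sa,V=[hsv[:,:,i].astype(int) for i in range(3)]
pr=lambda n,t:print(n,t[0].round(4),'err %.0f obs %.0f mod %.0f'%t[1:])
yel=(H>20)&(H<35)&(Sa>150)&(V>120); st=(V>70)&(Sa<80)
for n,p,uv in [('500',(.573,.311),(110,198)),('200',(.554,.095),(239,211)),('100',(.649,.079),(252,160))]:
    pr('steel'+n,fit(win(st,uv,20),lambda q:weight(f,q,SP[n]),p))
for n,p,r,uv in [('500',(.608,-.093),.023,(350,188)),('200',(.599,-.234),.018,(431,192)),('100',(.6,-.158),.015,(390,190))]:
    pr('pocket'+n,fit(win(yel,uv,17),lambda q:pocket(f,q,r),p))
o=win(yel,(389,240),70); o[:211]=np.where(np.arange(560)[None]<0,1,0)*0+o[:211]*(np.abs(np.arange(560)-398)<16)[None]*(np.arange(211)>205)[:,None]
pr('pfork',fit(o,lambda q:fpocket(f,q),(.515,-.157,1.51)))
br=win((H<15)&(Sa>120)&(V>60),(175,283),40); pr('fork',fit(br,lambda q:handle(f,q),(.445,.22,1.03)))
c=np.dstack([o*255,br*255,win(st,(185,200),100)*255]).astype(np.uint8)
w=f['color'][:,:,::-1][130:310,90:470]; cv2.imwrite('pics/mask.png',cv2.resize(np.vstack([w,c[130:310,90:470]]),None,fx=1.6,fy=1.6))
E
python3 m.py
```

```text
steel500 [0.5791 0.3238] err 36 obs 607 mod 577
steel200 [0.5622 0.1015] err 27 obs 279 mod 254
steel100 [0.6544 0.0819] err 22 obs 181 mod 167
pocket500 [ 0.6089 -0.0967] err 458 obs 48 mod 506
pocket200 [ 0.599 -0.234] err 252 obs 40 mod 292
pocket100 [ 0.6035 -0.1649] err 177 obs 26 mod 203
pfork [ 0.5338 -0.1761  1.4739] err 2918 obs 164 mod 3009
fork [0.4442 0.2305 1.0756] err 71 obs 611 mod 677
```

```bash
sed -i 's/^yel=.*/H0=0/; s/^pr=/print(hsv[188,350],hsv[240,398]); yel=(H>20)\&(H<40)\&(Sa>120)\&(V>90)\npr=/; s/^H0=0.*/st=(V>70)\&(Sa<80)/' m.py; python3 - <<'E'
E
sed -i 's/^yel=//' m.py; python3 m.py
```

```text
[ 28 135 249] [ 27 137 248]
steel500 [0.5792 0.3241] err 35 obs 605 mod 577
steel200 [0.5622 0.1014] err 29 obs 280 mod 254
steel100 [0.6545 0.0816] err 24 obs 183 mod 168
pocket500 [ 0.6009 -0.0912] err 34 obs 545 mod 513
pocket200 [ 0.5961 -0.2312] err 26 obs 320 mod 295
pocket100 [ 0.5983 -0.1616] err 24 obs 230 mod 206
pfork [ 0.5133 -0.1735  1.53  ] err 176 obs 3181 mod 3084
fork [0.4426 0.2257 1.0693] err 98 obs 611 mod 677
```

View pics/mask.png

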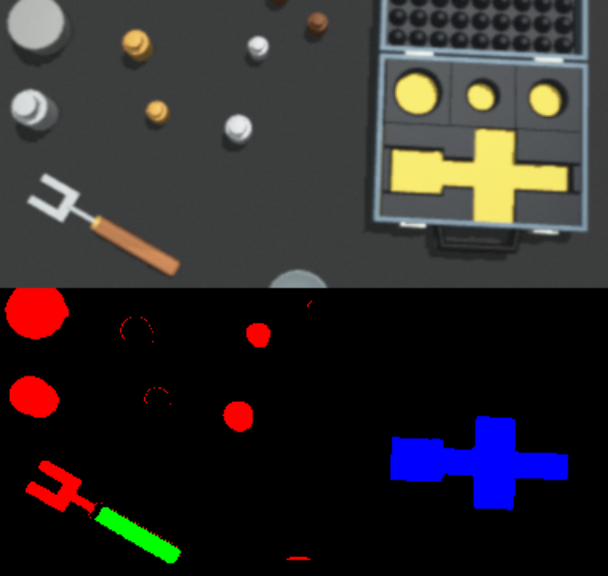

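The masks match the picture: steel blobs in red, the fork handle in green and the fork pocket in blue. The pockets are 70 mm apart and the fork insert is 85 mm from their row, both as specified. Next I'll go above steel_500 with the yaw at 0.

Request:
{"api": "servo_tool", "payload": {"deltas": [[-1, 0, 0, 0, 0, 0, -6.64], [-1, 0, 0, 0, 0, 0, -6.64], [-1, 0, 0, 0, 0, 0, -6.64], [-1, 25, 22.2, 4, 0, 0, 0], [-1, 25, 22.2, 4, 0, 0, 0], [-1, 25, 22.2, 4, 0, 0, 0], [-1, 25, 22.2, 4, 0, 0, 0], [-1, 25, 22.2, 4, 0, 0, 0], [-1, 25, 22.2, 4, 0, 0, 0], [-1, 25, 22.2, 4, 0, 0, 0], [-1, 25, 22.2, 4, 0, 0, 0], [-1, 25, 22.2, 4, 0, 0, 0], [-1, 25, 22.2, 4, 0, 0, 0], [-1, 25, 22.2, 4, 0, 0, 0], [-1, 25, 22.2, 4, 0, 0, 0], [-1, 25, 22.2, 4, 0, 0, 0], [-1, 25, 22.2, 4, 0, 0, 0], [-1, 0, 0, 0, 0, 0, 0], [-1, 0, 0, 0, 0, 0, 0]], "squeeze": 30}}

```text
t: 2.28
eef_pos: [0.5811, 0.322, 0.1699]
ee_rot: [3.141, 0.001, -0.003]
force: [-0.4, 0.3, 0.2]
width: 0.0876
gripper_force: 0.0
```

```bash
cat > look.py <<'E'
import sys; from fit import *
n,p,name=sys.argv[1],(float(sys.argv[2]),float(sys.argv[3])),sys.argv[4]
s=arm.get_state(); print('t',s['t'],s['eef_pos'].round(4),s['ee_rot'].round(4),'w',round(s['width'],4))
f=arm.grab_frame('wrist'); print(np.array(f['position']).round(3),np.array(f['orientation']).round(3))
save(f,name)
hsv=cv2.cvtColor(f['color'],cv2.COLOR_RGB2HSV); H,Sa,V=[hsv[:,:,i].astype(int) for i in range(3)]
uv=proj(f,[*p,SP[n][1]]); print('expect px',uv.round(),'edge',(proj(f,[p[0],p[1]+SP[n][0]/2,SP[n][1]])-uv).round())
for r in arm.recognise('steel_'+n,f)[:3]: print(round(r['conf'],2),world(f,r['at']).round(4),proj(f,world(f,r['at'])).round())
E
python3 look.py 500 .579 .324 w500
```

```text
t 2.2833 [0.5811 0.322  0.1699] [ 3.1409e+00  7.0000e-04 -3.3000e-03] w 0.0876
[0.661 0.32  0.328] [ 2.847 -0.    -1.573]
expect px [268. 203.] edge [-23.   0.]
0.97 [0.5868 0.3267 0.0467] [265. 194.]
0.67 [0.568  0.1115 0.034 ] [514. 211.]
0.64 [0.6558 0.0924 0.0181] [545. 105.]
```

View pics/w500.png

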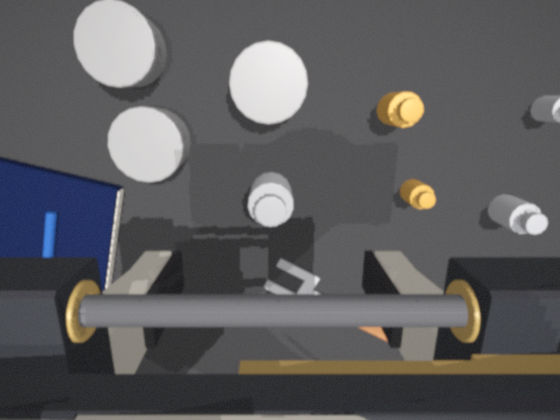

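```bash
cat >> look.py <<'E'
o=win((V>110)&(Sa<60),uv,int(sys.argv[5])); p,e,ob,mo=fit(o,lambda q:weight(f,q,SP[n]),p)
print('fit',p.round(4),'err %.0f obs %.0f mod %.0f'%(e,ob,mo)); d=p-s['eef_pos'][:2]; print('tool move x,y (mm)',(1e3*d*[1,-1]).round(1))
E
python3 look.py 500 .579 .324 w500b 42
```

```text
t 2.3833 [0.58   0.3237 0.1705] [-3.1416e+00  1.0000e-04 -7.0000e-04] w 0.0878
[0.659 0.322 0.329] [ 2.848  0.    -1.571]
expect px [270. 202.] edge [-23.  -0.]
0.74 [0.566  0.1088 0.0355] [519. 213.]
0.71 [0.5876 0.3281 0.0463] [265. 192.]
0.64 [0.6582 0.0893 0.0147] [548. 102.]
fit [0.5775 0.322 ] err 52 obs 2018 mod 2012
tool move x,y (mm) [-2.5  1.7]
```

The wrist view shows steel_500 upright at (270,200) between the open fingers, with nothing in the way of the descent. The fit agrees with the top camera to 2 mm, so I'll grasp it.

Request:
{"api": "servo_tool", "payload": {"deltas": [[-1, -2, 1.5, 25, 0, 0, 0], [-1, 0, 0, 25, 0, 0, 0], [-1, 0, 0, 25, 0, 0, 0], [-1, 0, 0, 25, 0, 0, 0], [-1, 0, 0, 25, 0, 0, 0], [-1, 0, 0, 15, 0, 0, 0], [-1, 0, 0, 9, 0, 0, 0], [0.5, 0, 0, 0, 0, 0, 0], [0.5, 0, 0, 0, 0, 0, 0], [0.5, 0, 0, 0, 0, 0, 0], [0.5, 0, 0, 0, 0, 0, 0], [0.5, 0, 0, 0, 0, 0, 0], [0.5, 0, 0, 0, 0, 0, 0], [0.5, 0, 0, 0, 0, 0, 0], [0.5, 0, 0, 0, 0, 0, 0]], "squeeze": 30}}

```text
t: 3.73
eef_pos: [0.5782, 0.3223, 0.0219]
ee_rot: [-3.141, -0.0, -0.0]
force: [-0.6, 4.6, 1.2]
width: 0.0398
gripper_force: 1.7
```

Request:
{"api": "servo_tool", "payload": {"deltas": [[0.6, 0, 0, 0, 0, 0, 0], [0.6, 0, 0, 0, 0, 0, 0], [0.6, 0, 0, 0, 0, 0, 0], [0.6, 0, 0, 0, 0, 0, 0]], "squeeze": 30}}

```text
t: 4.07
eef_pos: [0.5784, 0.3226, 0.022]
ee_rot: [-3.141, -0.001, 0.0]
force: [-0.3, 1.9, 4.1]
width: 0.0373
gripper_force: 30.0
```

Request:
{"api": "servo_tool", "payload": {"deltas": [[0.6, 0, 0, -15, 0, 0, 0], [0.6, 0, 0, -25, 0, 0, 0], [0.6, 0, 0, -30, 0, 0, 0], [0.6, 0, 0, -30, 0, 0, 0], [0.6, 1.4, 15, 0, 0, 0, 0], [0.6, 1.4, 25, 0, 0, 0, 0], [0.6, 1.4, 30, 0, 0, 0, 0], [0.6, 1.4, 30, 0, 0, 0, 0], [0.6, 1.4, 30, 0, 0, 0, 0], [0.6, 1.4, 30, 0, 0, 0, 0], [0.6, 1.4, 30, 0, 0, 0, 0], [0.6, 1.4, 30, 0, 0, 0, 0], [0.6, 1.4, 30, 0, 0, 0, 0], [0.6, 1.4, 30, 0, 0, 0, 0], [0.6, 1.4, 30, 0, 0, 0, 0], [0.6, 1.4, 30, 0, 0, 0, 0], [0.6, 1.4, 30, 0, 0, 0, 0], [0.6, 1.4, 30, 0, 0, 0, 0], [0.6, 1.4, 25, 0, 0, 0, 0], [0.6, 0.6, 20, 0, 0, 0, 0]]}}

```text
t: 5.73
eef_pos: [0.5978, -0.1251, 0.1198]
ee_rot: [-3.141, 0.003, -0.002]
force: [-0.3, 0.6, -4.5]
width: 0.0375
gripper_force: 30.0
```

Request:
{"api": "servo_tool", "payload": {"deltas": [[0.6, 0, 0, 0, 0, 0, 0], [0.6, 0, 0, 0, 0, 0, 0]]}}

```text
t: 5.9
eef_pos: [0.598, -0.1241, 0.1199]
ee_rot: [-3.141, 0.003, -0.003]
force: [-0.6, 0.2, -4.9]
width: 0.0374
gripper_force: 30.0
```

```bash
cat > lookp.py <<'E'
import sys; from fit import *
s=arm.get_state(); print('t',s['t'],s['eef_pos'].round(4),s['ee_rot'].round(4),'w',round(s['width'],4),s['gripper_force'])
f=arm.grab_frame('wrist'); save(f,sys.argv[1])
hsv=cv2.cvtColor(f['color'],cv2.COLOR_RGB2HSV); H,Sa,V=[hsv[:,:,i].astype(int) for i in range(3)]
yel=(H>20)&(H<40)&(Sa>100)&(V>90)
for n,p,r in [('500',(.6009,-.0912),.023),('100',(.5983,-.1616),.015),('200',(.5961,-.2312),.018)]:
    uv=proj(f,[*p,.03]); R_=int(np.linalg.norm(proj(f,[p[0],p[1]+r,.03])-uv))+9
    q,e,ob,mo=fit(win(yel,uv,R_),lambda q:pocket(f,q,r),p); print(n,uv.round(),q.round(4),'err %.0f obs %.0f mod %.0f'%(e,ob,mo))
E
python3 lookp.py p500
```

```text
t 5.9 [ 0.598  -0.1241  0.1199] [-3.1413e+00  3.1000e-03 -3.0000e-03] w 0.0374 29.998505115509033
500 [225. 209.] [ 0.6018 -0.0917] err 201 obs 2932 mod 2732
100 [322. 213.] [ 0.5994 -0.162 ] err 133 obs 1216 mod 1084
200 [417. 215.] [ 0.597  -0.2318] err 607 obs 1218 mod 1461
```

View pics/p500.png

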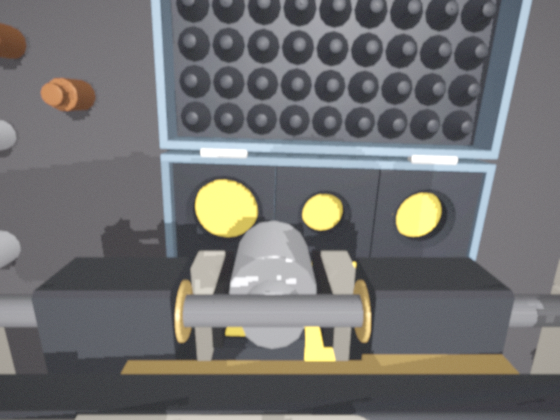

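The wrist view shows all three pockets free: 500 at (226,208), 100 at (322,212) and 200 at (418,215). The weight is held 32 mm too far to the right. Both cameras agree on the pockets to 1 mm, so I'll shift and go down.

Request:
{"api": "servo_tool", "payload": {"deltas": [[0.6, 3.3, -20, 0, 0, 0, 0], [0.6, 0, -12.4, 10, 0, 0, 0], [0.6, 0, 0, 20, 0, 0, 0], [0.6, 0, 0, 15, 0, 0, 0], [0.6, 0, 0, 8, 0, 0, 0], [0.6, 0, 0, 4, 0, 0, 0], [0.6, 0, 0, 4, 0, 0, 0], [0.6, 0, 0, 3, 0, 0, 0], [0.6, 0, 0, 3, 0, 0, 0], [0.6, 0, 0, 0, 0, 0, 0], [0.6, 0, 0, 0, 0, 0, 0]]}}

```text
t: 6.87
eef_pos: [0.6031, -0.0905, 0.0549]
ee_rot: [-3.142, -0.001, -0.0]
force: [0.1, 0.0, -4.1]
width: 0.0374
gripper_force: 30.0
```

Request:
{"api": "servo_tool", "payload": {"deltas": [[0.6, -0.5, 0.5, 1.5, 0, 0, 0], [0.6, 0, 0, 1.5, 0, 0, 0], [0.6, 0, 0, 1, 0, 0, 0], [0.6, 0, 0, 1, 0, 0, 0], [0.6, 0, 0, 0.7, 0, 0, 0], [0.6, 0, 0, 0.5, 0, 0, 0], [0.6, 0, 0, 0, 0, 0, 0]]}}

```text
t: 7.45
eef_pos: [0.6023, -0.0909, 0.0482]
ee_rot: [3.142, 0.0, -0.0]
force: [-0.4, -0.9, -3.6]
width: 0.0377
gripper_force: 30.0
```

Request:
{"api": "servo_tool", "payload": {"deltas": [[0.6, 0, 0, 0.4, 0, 0, 0], [0.6, 0, 0, 0.4, 0, 0, 0], [0.6, 0, 0, 0.4, 0, 0, 0], [0.6, 0, 0, 0, 0, 0, 0]]}}

```text
t: 7.78
eef_pos: [0.6025, -0.0909, 0.048]
ee_rot: [3.141, -0.001, 0.0]
force: [-3.4, 0.5, 4.6]
width: 0.0374
gripper_force: 30.0
```

Request:
{"api": "servo_tool", "payload": {"deltas": [[-0.1, 0, 0, -0.5, 0, 0, 0], [-0.1, 0, 0, 0, 0, 0, 0], [-0.1, 0, 0, 0, 0, 0, 0], [-0.1, 0, 0, 0, 0, 0, 0], [-0.1, 0, 0, -3, 0, 0, 0], [-0.1, 0, 0, -10, 0, 0, 0], [-0.1, 0, 0, -20, 0, 0, 0], [-0.3, 0, 0, -30, 0, 0, 0], [-0.3, 0, 0, -30, 0, 0, 0], [-0.3, -5, -20, -12, 0, 0, 0], [-0.3, -6, -30, 0, 0, 0, 0], [-0.3, -6, -30, 0, 0, 0, 0], [-0.3, -6, -30, 0, 0, 0, 0], [-0.3, -6, -30, 0, 0, 0, 0], [-0.3, -6, -30, 0, 0, 0, 0], [-0.3, -6, -21, 0, 0, 0, 0], [-0.3, 0, 0, 0, 0, 0, 0], [-0.3, 0, 0, 0, 0, 0, 0]]}}

```text
t: 9.28
eef_pos: [0.5614, 0.1014, 0.1536]
ee_rot: [-3.141, -0.001, 0.002]
force: [-1.2, 0.0, 0.1]
width: 0.0569
gripper_force: 0.0
```

```bash
python3 look.py 200 .561 .1005 w200 36
```

```text
t 9.2833 [0.5614 0.1014 0.1536] [-3.1412e+00 -1.0000e-03  2.3000e-03] w 0.0569
[0.641 0.1   0.312] [ 2.849e+00  1.000e-03 -1.568e+00]
expect px [272. 203.] edge [-17.  -0.]
0.88 [0.6567 0.0822 0.0272] [296.  78.]
0.85 [0.6848 0.0213 0.0286] [381.  37.]
0.8 [ 0.6039 -0.0752  0.0659] [526. 157.]
fit [0.5614 0.0994] err 2832 obs 4005 mod 1173
tool move x,y (mm) [0.1 2. ]
```

View pics/w200.png

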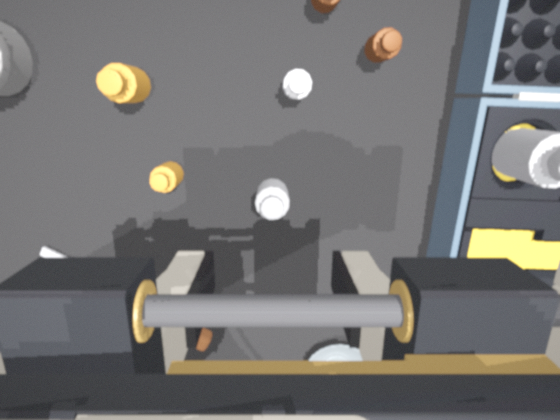

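The wrist view shows steel_500 upright in its pocket at (530,157), steel_200 at (272,200) and steel_100 at (297,84). The fit's mask let in bright bench, so I'll switch to an Otsu threshold and fit both weights from one picture.

```bash
cat > fit2.py <<'E'
import sys; from fit import *
g=cv2.imread('pics/w200.png'); hsv=cv2.cvtColor(g,cv2.COLOR_BGR2HSV); s=arm.get_state(); f=arm.grab_frame('wrist')
hsv=cv2.cvtColor(f['color'],cv2.COLOR_RGB2HSV)
for n,p,r in [('200',(.561,.1005),34),('100',(.6535,.080),26)]:
    u,v=np.int32(proj(f,[*p,.03])); c=hsv[v-r:v+r,u-r:u+r,2]; t,_=cv2.threshold(np.ascontiguousarray(c),0,1,cv2.THRESH_OTSU)
    o=win((hsv[:,:,2]>t)&(hsv[:,:,1]<90),(u,v),r); p,e,ob,mo=fit(o,lambda q:weight(f,q,SP[n]),p)
    print(n,t,p.round(4),'err %.0f obs %.0f mod %.0f'%(e,ob,mo),'tool xy',(1e3*(p-s['eef_pos'][:2])*[1,-1]).round(1))
E
python3 fit2.py
```

```text
200 172.0 [0.5602 0.1001] err 89 obs 1092 mod 1171 tool xy [-1.4 -0.2]
100 185.0 [0.6533 0.0811] err 46 obs 712 mod 739 tool xy [91.7 18.9]
```

Request:
{"api": "servo_tool", "payload": {"deltas": [[-0.3, -1.2, 0, 25, 0, 0, 0], [-0.3, 0, 0, 30, 0, 0, 0], [-0.3, 0, 0, 30, 0, 0, 0], [-0.3, 0, 0, 25, 0, 0, 0], [-0.3, 0, 0, 15, 0, 0, 0], [-0.3, 0, 0, 9, 0, 0, 0], [0.7, 0, 0, 0, 0, 0, 0], [0.7, 0, 0, 0, 0, 0, 0], [0.7, 0, 0, 0, 0, 0, 0], [0.7, 0, 0, 0, 0, 0, 0], [0.7, 0, 0, 0, 0, 0, 0], [0.7, 0, 0, 0, 0, 0, 0], [0.7, 0, 0, 0, 0, 0, 0], [0.7, 0, 0, 0, 0, 0, 0], [0.7, 0, 0, 0, 0, 0, 0], [0.7, 0, 0, 0, 0, 0, 0], [0.7, 0, 0, 0, 0, 0, 0]], "squeeze": 25}}

```text
t: 10.85
eef_pos: [0.561, 0.1006, 0.0198]
ee_rot: [-3.141, -0.002, 0.0]
force: [-0.2, -0.4, 7.5]
width: 0.027
gripper_force: 25.0
```

Request:
{"api": "servo_tool", "payload": {"deltas": [[0.7, 0, 0, -15, 0, 0, 0], [0.7, 0, 0, -30, 0, 0, 0], [0.7, 0, 0, -30, 0, 0, 0], [0.7, 0, 0, -30, 0, 0, 0], [0.7, 3, 15, 0, 0, 0, 0], [0.7, 3, 30, 0, 0, 0, 0], [0.7, 3, 30, 0, 0, 0, 0], [0.7, 3, 30, 0, 0, 0, 0], [0.7, 3, 30, 0, 0, 0, 0], [0.7, 3, 30, 0, 0, 0, 0], [0.7, 3, 30, 0, 0, 0, 0], [0.7, 3, 30, 0, 0, 0, 0], [0.7, 3, 30, 0, 0, 0, 0], [0.7, 3, 30, 0, 0, 0, 0], [0.7, 3, 30, 0, 0, 0, 0], [0.7, 3, 17, 0, 0, 0, 0], [0.7, 0, 0, 0, 0, 0, 0], [0.7, 0, 0, 0, 0, 0, 0]]}}

```text
t: 12.35
eef_pos: [0.5954, -0.2328, 0.1229]
ee_rot: [-3.141, 0.001, -0.002]
force: [-0.1, 0.2, -1.8]
width: 0.0271
gripper_force: 25.0
```

Request:
{"api": "servo_tool", "payload": {"deltas": [[0.7, 1.5, -1.2, 10, 0, 0, 0], [0.7, 0, 0, 20, 0, 0, 0], [0.7, 0, 0, 15, 0, 0, 0], [0.7, 0, 0, 8, 0, 0, 0], [0.7, 0, 0, 4, 0, 0, 0], [0.7, 0, 0, 4, 0, 0, 0], [0.7, 0, 0, 3, 0, 0, 0], [0.7, 0, 0, 3, 0, 0, 0], [0.7, 0, 0, 3, 0, 0, 0], [0.7, 0, 0, 1.5, 0, 0, 0], [0.7, 0, 0, 1.5, 0, 0, 0], [0.7, 0, 0, 1, 0, 0, 0], [0.7, 0, 0, 1, 0, 0, 0], [0.7, 0, 0, 0.5, 0, 0, 0], [0.7, 0, 0, 0, 0, 0, 0]]}}

```text
t: 13.6
eef_pos: [0.5976, -0.2308, 0.0481]
ee_rot: [3.142, -0.0, -0.0]
force: [-0.8, -0.6, -1.2]
width: 0.0272
gripper_force: 25.0
```

Request:
{"api": "servo_tool", "payload": {"deltas": [[0.7, 0, 0, 0.5, 0, 0, 0], [0.7, 0, 0, 0.5, 0, 0, 0], [0.7, 0, 0, 0.4, 0, 0, 0], [0.7, 0, 0, 0.4, 0, 0, 0], [0.7, 0, 0, 0.4, 0, 0, 0], [0.7, 0, 0, 0, 0, 0, 0]]}}

```text
t: 14.1
eef_pos: [0.5977, -0.2307, 0.046]
ee_rot: [3.142, 0.0, -0.0]
force: [0.4, 0.4, -1.8]
width: 0.0272
gripper_force: 25.0
```

Request:
{"api": "servo_tool", "payload": {"deltas": [[0.7, 0, 0, 0.4, 0, 0, 0], [0.7, 0, 0, 0.4, 0, 0, 0], [0.7, 0, 0, 0.4, 0, 0, 0], [0.7, 0, 0, 0, 0, 0, 0]]}}

```text
t: 14.43
eef_pos: [0.5978, -0.2307, 0.0459]
ee_rot: [3.141, -0.0, 0.0]
force: [-2.9, 2.0, 8.1]
width: 0.0272
gripper_force: 25.0
```

Request:
{"api": "servo_tool", "payload": {"deltas": [[0.1, 0, 0, -0.5, 0, 0, 0], [0.1, 0, 0, 0, 0, 0, 0], [0.1, 0, 0, 0, 0, 0, 0], [0.1, 0, 0, 0, 0, 0, 0], [0.1, 0, 0, -3, 0, 0, 0], [0.1, 0, 0, -10, 0, 0, 0], [0.1, 0, 0, -20, 0, 0, 0], [0.1, 0, 0, -30, 0, 0, 0], [0.1, 0, 0, -30, 0, 0, 0], [0.1, 5, -20, -10, 0, 0, 0], [0.1, 5, -30, 0, 0, 0, 0], [0.1, 5, -30, 0, 0, 0, 0], [0.1, 5, -30, 0, 0, 0, 0], [0.1, 5, -30, 0, 0, 0, 0], [0.1, 5, -30, 0, 0, 0, 0], [0.1, 5, -30, 0, 0, 0, 0], [0.1, 5, -30, 0, 0, 0, 0], [0.1, 5, -30, 0, 0, 0, 0], [0.1, 5, -30, 0, 0, 0, 0], [0.1, 5.5, -21, 0, 0, 0, 0]]}}

```text
t: 16.1
eef_pos: [0.6535, 0.0828, 0.1494]
ee_rot: [-3.141, -0.001, 0.001]
force: [-0.2, 0.1, -0.7]
width: 0.0397
gripper_force: 0.0
```

Request:
{"api": "servo_tool", "payload": {"deltas": [[0.1, 0, 0, 0, 0, 0, 0], [0.1, 0, 0, 0, 0, 0, 0], [0.1, 0, 0, 0, 0, 0, 0]]}}

```text
t: 16.35
eef_pos: [0.6531, 0.0801, 0.1487]
ee_rot: [3.142, -0.0, 0.0]
force: [0.4, 0.1, 0.2]
width: 0.0391
gripper_force: 0.0
```

```bash
sed "s/^g=.*grab/s=arm.get_state(); f=arm.grab/; s/('200',(.561,.1005),34),//" fit2.py > fit3.py; sed -i 's/^hsv/save(f,"w100")\nhsv/' fit3.py; python3 fit3.py
```

```text
100 176.0 [0.6523 0.0813] err 58 obs 679 mod 731 tool xy [-0.7 -1.2]
```

View pics/w100.png

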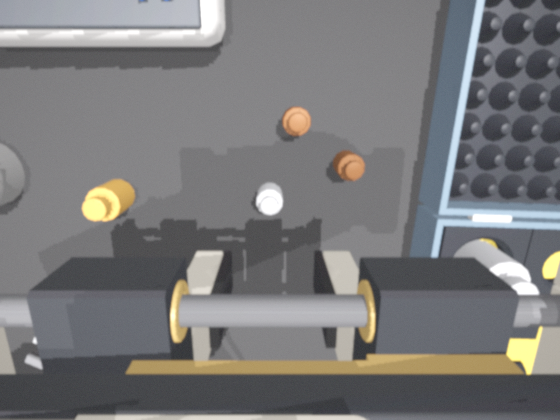

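steel_100 is at (270,199), centred between the fingers, with the brown look-alikes at (297,122) and (349,166) clear of the finger paths. I'll grasp it.

Request:
{"api": "servo_tool", "payload": {"deltas": [[0.1, -0.5, -0.8, 25, 0, 0, 0], [0.1, 0, 0, 30, 0, 0, 0], [0.1, 0, 0, 30, 0, 0, 0], [0.1, 0, 0, 25, 0, 0, 0], [0.1, 0, 0, 13, 0, 0, 0], [0.1, 0, 0, 8, 0, 0, 0], [0.1, 0, 0, 0, 0, 0, 0], [0.8, 0, 0, 0, 0, 0, 0], [0.8, 0, 0, 0, 0, 0, 0], [0.8, 0, 0, 0, 0, 0, 0], [0.8, 0, 0, 0, 0, 0, 0], [0.8, 0, 0, 0, 0, 0, 0], [0.8, 0, 0, 0, 0, 0, 0], [0.8, 0, 0, 0, 0, 0, 0], [0.8, 0, 0, 0, 0, 0, 0]], "squeeze": 18}}

```text
t: 17.65
eef_pos: [0.6536, 0.0814, 0.0187]
ee_rot: [-3.141, -0.002, 0.0]
force: [-0.5, -0.4, 6.6]
width: 0.0211
gripper_force: 18.0
```

Request:
{"api": "servo_tool", "payload": {"deltas": [[0.8, 0, 0, -20, 0, 0, 0], [0.8, 0, 0, -30, 0, 0, 0], [0.8, 0, 0, -30, 0, 0, 0], [0.8, 0, 0, -30, 0, 0, 0], [0.8, -6, 17, 0, 0, 0, 0], [0.8, -6, 30, 0, 0, 0, 0], [0.8, -6, 30, 0, 0, 0, 0], [0.8, -6, 30, 0, 0, 0, 0], [0.8, -6, 30, 0, 0, 0, 0], [0.8, -6, 30, 0, 0, 0, 0], [0.8, -6, 30, 0, 0, 0, 0], [0.8, -6, 27, 0, 0, 0, 0], [0.8, -6, 18, 0, 0, 0, 0], [0.8, 0, 0, 0, 0, 0, 0], [0.8, 0, 0, 0, 0, 0, 0], [0.8, 0, 0, 0, 0, 0, 0]]}}

```text
t: 18.98
eef_pos: [0.5986, -0.1608, 0.1272]
ee_rot: [-3.141, -0.0, -0.001]
force: [-0.1, 0.3, -0.4]
width: 0.0212
gripper_force: 18.0
```

Request:
{"api": "servo_tool", "payload": {"deltas": [[0.8, 1, 0.3, 10, 0, 0, 0], [0.8, 0, 0, 20, 0, 0, 0], [0.8, 0, 0, 20, 0, 0, 0], [0.8, 0, 0, 8, 0, 0, 0], [0.8, 0, 0, 5, 0, 0, 0], [0.8, 0, 0, 4, 0, 0, 0], [0.8, 0, 0, 3, 0, 0, 0], [0.8, 0, 0, 3, 0, 0, 0], [0.8, 0, 0, 3, 0, 0, 0], [0.8, 0, 0, 2, 0, 0, 0], [0.8, 0, 0, 1, 0, 0, 0], [0.8, 0, 0, 1, 0, 0, 0], [0.8, 0, 0, 0.5, 0, 0, 0], [0.8, 0, 0, 0.5, 0, 0, 0], [0.8, 0, 0, 0, 0, 0, 0]]}}

```text
t: 20.23
eef_pos: [0.5997, -0.1612, 0.0463]
ee_rot: [-3.142, -0.0, -0.0]
force: [-0.3, -0.7, -1.2]
width: 0.0211
gripper_force: 18.0
```

Request:
{"api": "servo_tool", "payload": {"deltas": [[0.8, 0, 0, 0.5, 0, 0, 0], [0.8, 0, 0, 0.4, 0, 0, 0], [0.8, 0, 0, 0.4, 0, 0, 0], [0.8, 0, 0, 0.4, 0, 0, 0], [0.8, 0, 0, 0.3, 0, 0, 0], [0.8, 0, 0, 0, 0, 0, 0]]}}

```text
t: 20.73
eef_pos: [0.5998, -0.1612, 0.0447]
ee_rot: [3.141, -0.0, 0.0]
force: [-1.3, 1.5, 4.5]
width: 0.0208
gripper_force: 18.0
```

Request:
{"api": "servo_tool", "payload": {"deltas": [[0.25, 0, 0, -0.5, 0, 0, 0], [0.25, 0, 0, 0, 0, 0, 0], [0.25, 0, 0, 0, 0, 0, 0], [0.25, 0, 0, -2, 0, 0, 0], [0.25, 0, 0, -8, 0, 0, 0], [0.25, 0, 0, -25, 0, 0, 0], [0.25, 0, 0, -30, 0, 0, 0], [0.25, 0, 0, -30, 0, 0, 0], [0, -10, -20, -25, 0, 0, 0], [0, -13.6, -28.3, 0, 0, 0, 0], [0, -13.6, -28.3, 0, 0, 0, 0], [0, -13.6, -28.3, 0, 0, 0, 0], [0, -13.6, -28.3, 0, 0, 0, 0], [0, -13.6, -28.3, 0, 0, 0, 0], [0, -13.6, -28.3, 0, 0, 0, 0], [0, -13.6, -28.3, 0, 0, 0, 0], [0, -13.6, -28.3, 0, 0, 0, 0], [0, -13.6, -28.3, 0, 0, 0, 0], [0, -13.6, -28.3, 0, 0, 0, 0], [0, -13.6, -28.3, 0, 0, 0, 0]]}}

```text
t: 22.4
eef_pos: [0.4393, 0.1714, 0.1657]
ee_rot: [-3.141, -0.001, -0.0]
force: [0.4, 0.9, 0.0]
width: 0.0436
gripper_force: 0.0
```

Request:
{"api": "servo_tool", "payload": {"deltas": [[-0.2, -13.6, -28.3, 0, 0, 0, 0], [-0.2, -13.6, -28.3, 0, 0, 0, 0], [-0.2, 0, 0, 0, 0, 0, 0], [-0.2, 0, 0, 0, 0, 0, 0], [-0.2, 0, 0, 0, 0, 0, 0]]}}

```text
t: 22.82
eef_pos: [0.4128, 0.2268, 0.1652]
ee_rot: [-3.141, -0.0, 0.001]
force: [0.2, 0.2, -0.3]
width: 0.0521
gripper_force: 0.0
```

```bash
cat > fk.py <<'E'
from fit import *
s=arm.get_state(); print('t',s['t'],s['eef_pos'].round(4),s['ee_rot'].round(4),'w',round(s['width'],4))
for cam in ['wrist','top']:
    f=arm.grab_frame(cam); save(f,'fork_'+cam)
    hsv=cv2.cvtColor(f['color'],cv2.COLOR_RGB2HSV); H,Sa,V=[hsv[:,:,i].astype(int) for i in range(3)]
    p=(.443,.228,1.07); P=np.array([proj(f,q) for q in pl(HP*1.06,p,0)+pl(HP*1.06,p,.016)])
    w=np.zeros((420,560),np.uint8); cv2.fillPoly(w,[cv2.convexHull(P.round().astype(np.int32))],1); w=cv2.dilate(w,np.ones((9,9)))
    o=(w*((H<32)&(Sa>80)&(V>60))).astype(np.float32)
    t=fit(o,lambda q:handle(f,q),p); print(cam,t[0].round(4),'err %.0f obs %.0f mod %.0f'%t[1:],'win',P.min(0).round(),P.max(0).round())
    for x in (25,60,105): print(x,proj(f,pl([[x/1e3,0]],t[0],.005)[0]).round(),end=' ')
    print()
E
python3 fk.py
```

```text
t 22.8167 [0.4128 0.2268 0.1652] [-3.1413e+00 -3.0000e-04  8.0000e-04] w 0.0521
wrist [0.445  0.2303 1.0711] err 184 obs 2462 mod 2572 win [237. 133.] [353. 211.]
25 [242. 142.] 60 [206. 122.] 105 [159.  96.] 
top [0.4579 0.2416 1.4739] err 565 obs 76 mod 633 win [147. 265.] [207. 306.]
25 [143. 267.] 60 [123. 265.] 105 [ 98. 262.]
```

View pics/fork_wrist.png

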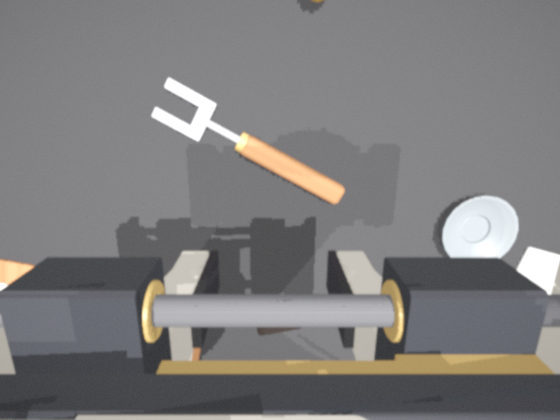

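The wrist view shows the fork with its collar at (242,142) and its prong tips around (159,97), just where the fitted pose predicts. I'll go above it and turn the fingers across the handle.

Request:
{"api": "servo_tool", "payload": {"deltas": [[-0.2, 20, -3.5, 0, 0, 0, 0], [-0.2, 12, 0, 0, 0, 0, 0], [-0.2, 0, 0, 0, 0, 0, 6.98], [-0.2, 0, 0, 0, 0, 0, 6.98], [-0.2, 0, 0, 0, 0, 0, 6.98], [-0.2, 0, 0, 0, 0, 0, 6.98], [-0.2, 0, 0, 0, 0, 0, 6.98], [-0.2, 0, 0, 0, 0, 0, 6.98], [-0.2, 0, 0, 0, 0, 0, 6.98], [-0.2, 0, 0, 0, 0, 0, 6.98], [-0.2, 0, 0, 0, 0, 0, 6.98], [-0.2, 0, 0, 0, 0, 0, 6.98], [-0.2, 0, 0, 0, 0, 0, 6.98], [-0.2, 0, 0, 0, 0, 0, 6.98], [-0.2, 0, 0, 0, 0, 0, 6.98], [-0.2, 0, 0, 0, 0, 0, 6.98], [-0.2, 0, 0, 0, 0, 0, 6.98], [-0.2, 0, 0, 0, 0, 0, 6.98], [-0.2, 0, 0, 0, 0, 0, 6.98]]}}

```text
t: 24.5
eef_pos: [0.4456, 0.2293, 0.1646]
ee_rot: [3.142, -0.0, -2.079]
force: [-0.1, -0.7, 0.1]
width: 0.0526
gripper_force: 0.0
```

Request:
{"api": "servo_tool", "payload": {"deltas": [[-0.2, 0, 0, 25, 0, 0, 0], [-0.2, 0, 0, 30, 0, 0, 0], [-0.2, 0, 0, 30, 0, 0, 0], [-0.2, 0, 0, 0, 0, 0, 0], [-0.2, 0, 0, 0, 0, 0, 0], [-0.2, 0, 0, 0, 0, 0, 0]]}}

```text
t: 25.0
eef_pos: [0.446, 0.2303, 0.081]
ee_rot: [-3.141, 0.001, -2.072]
force: [0.5, 0.3, 0.6]
width: 0.0529
gripper_force: 0.0
```

```bash
python3 - <<'E'
from h import *
s=arm.get_state(); T=rot(s['ee_rot']); d=np.r_[.445,.2303,.004]-s['eef_pos']
print(s['eef_pos'].round(4),s['ee_rot'].round(4),'tool mm',(1e3*T.T@d).round(1))
E
```

```text
[0.446  0.2303 0.081 ] [-3.1409e+00  6.0000e-04 -2.0716e+00] tool mm [ 0.6  0.9 77. ]
```

Request:
{"api": "servo_tool", "payload": {"deltas": [[-0.2, 0.6, 0.8, 25, 0, 0, 0], [-0.2, 0, 0, 25, 0, 0, 0], [-0.2, 0, 0, 15, 0, 0, 0], [-0.2, 0, 0, 7, 0, 0, 0], [-0.2, 0, 0, 4, 0, 0, 0], [-0.2, 0, 0, 0, 0, 0, 0], [0.8, 0, 0, 0, 0, 0, 0], [0.8, 0, 0, 0, 0, 0, 0], [0.8, 0, 0, 0, 0, 0, 0], [0.8, 0, 0, 0, 0, 0, 0], [0.8, 0, 0, 0, 0, 0, 0], [0.8, 0, 0, 0, 0, 0, 0], [0.8, 0, 0, 0, 0, 0, 0], [0.8, 0, 0, 0, 0, 0, 0], [0.8, 0, 0, 0, 0, 0, 0], [0.8, 0, 0, 0, 0, 0, 0], [0.8, 0, 0, 0, 0, 0, 0], [0.8, 0, 0, 0, 0, 0, 0]], "squeeze": 25}}

```text
t: 26.5
eef_pos: [0.444, 0.2302, 0.004]
ee_rot: [-3.142, 0.0, -2.071]
force: [-1.6, -0.6, 5.8]
width: 0.0176
gripper_force: 25.0
```

Request:
{"api": "servo_tool", "payload": {"deltas": [[0.8, 0, 0, -15, 0, 0, 0], [0.8, 0, 0, -25, 0, 0, 0], [0.8, 0, 0, -35, 0, 0, 0], [0.8, 0, 0, -35, 0, 0, 0], [0.8, 0, 0, 0, 0, 0, -6.64], [0.8, 0, 0, 0, 0, 0, -6.64], [0.8, 0, 0, 0, 0, 0, -6.64], [0.8, 0, 0, 0, 0, 0, -6.64], [0.8, 0, 0, 0, 0, 0, 0], [0.8, 15, -5, 0, 0, 0, 0], [0.8, 30, -6, 0, 0, 0, 0], [0.8, 30, -6, 0, 0, 0, 0], [0.8, 30, -6, 0, 0, 0, 0], [0.8, 30, -6, 0, 0, 0, 0], [0.8, 30, -6, 0, 0, 0, 0], [0.8, 30, -6, 0, 0, 0, 0], [0.8, 30, -6, 0, 0, 0, 0]]}}

```text
t: 27.92
eef_pos: [0.4824, 0.002, 0.1136]
ee_rot: [3.141, -0.0, -1.612]
force: [0.8, -0.3, -0.5]
width: 0.0181
gripper_force: 25.0
```

Request:
{"api": "servo_tool", "payload": {"deltas": [[0.8, 30, -6, 0, 0, 0, 0], [0.8, 30, -6, 0, 0, 0, 0], [0.8, 30, -6, 0, 0, 0, 0], [0.8, 30, -6, 0, 0, 0, 0], [0.8, 30, -6, 0, 0, 0, 0], [0.8, 25, -6, 0, 0, 0, 0], [0.8, 0, 0, 0, 0, 0, 0], [0.8, 0, 0, 0, 0, 0, 0], [0.8, 0, 0, 0, 0, 0, 0]]}}

```text
t: 28.67
eef_pos: [0.5117, -0.1727, 0.1133]
ee_rot: [3.141, 0.0, -1.611]
force: [-0.1, 0.9, -0.6]
width: 0.0174
gripper_force: 25.0
```

```bash
cat > pf.py <<'E'
from fit import *
s=arm.get_state(); T=rot(s['ee_rot']); d=np.r_[.514,-.1735,.035]-s['eef_pos']
print(s['t'],s['eef_pos'].round(4),s['ee_rot'].round(4),s['width'],'tool mm',(1e3*T.T@d).round(1))
f=arm.grab_frame('wrist'); g=arm.grab_frame('top')
cv2.imwrite('pics/pf.png',cv2.resize(np.hstack([f['color'],g['color'][100:310,270:550].repeat(2,0).repeat(2,1)])[:,:,::-1],(800,300)))
E
python3 pf.py
```

```text
28.6667 [ 0.5117 -0.1727  0.1133] [ 3.1406e+00  2.0000e-04 -1.6109e+00] 0.01738775348308049 tool mm [ 0.8 -2.4 78.3]
```

View pics/pf.png

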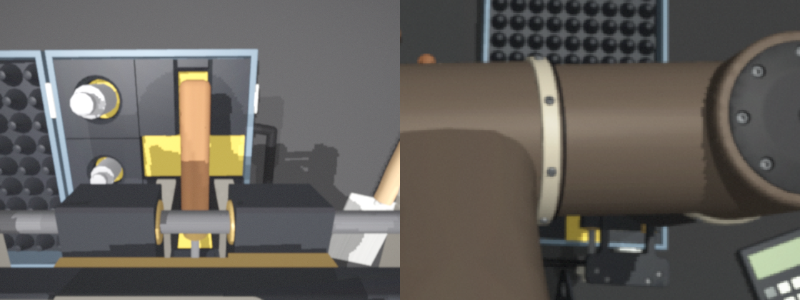

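The wrist view shows the fork held over its channel, tail toward the free channel end at the top, with the head side over the wide end. steel_200 and steel_100 are standing in their pockets. I'll check the trough position once against this view.

```bash
cat > pg.py <<'E'
from fit import *
f=arm.grab_frame('wrist'); hsv=cv2.cvtColor(f['color'],cv2.COLOR_RGB2HSV); H,Sa,V=[hsv[:,:,i].astype(int) for i in range(3)]
yel=((H>20)&(H<40)&(Sa>100)&(V>90)).astype(np.float32)
w=np.zeros((420,560),np.float32); w[180:246,190:250]=1; w[180:244,296:350]=1; w[96:112,248:298]=1
t=fit(yel*w,lambda q:fpocket(f,q)*w,(.514,-.1735,1.534)); print(t[0].round(4),[round(float(x)) for x in t[1:]])
p=(.514,-.1735,1.534); m=fpocket(f,p)>.5
o=f['color'][:,:,::-1].copy(); cs,_=cv2.findContours(m.astype(np.uint8),0,2); cv2.drawContours(o,cs,-1,(0,0,255),1)
cv2.imwrite('pics/pg.png',o[60:260,160:380].repeat(2,0).repeat(2,1))
E
python3 pg.py
```

```text
[ 0.514  -0.1734  1.5364] [160, 5930, 5842]
```

View pics/pg.png

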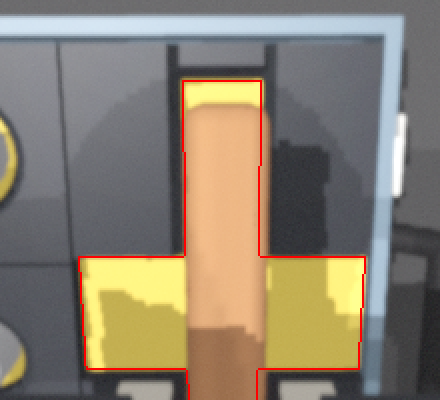

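The trough fit gives the same origin to 0.1 mm and a yaw of 1.536. I'll lower the fork.

Request:
{"api": "servo_tool", "payload": {"deltas": [[0.8, 0.8, -2.4, 10, 0, 0, -0.3], [0.8, 0, 0, 20, 0, 0, 0], [0.8, 0, 0, 20, 0, 0, 0], [0.8, 0, 0, 8, 0, 0, 0], [0.8, 0, 0, 4, 0, 0, 0], [0.8, 0, 0, 3, 0, 0, 0], [0.8, 0, 0, 3, 0, 0, 0], [0.8, 0, 0, 3, 0, 0, 0], [0.8, 0, 0, 2, 0, 0, 0], [0.8, 0, 0, 1.5, 0, 0, 0], [0.8, 0, 0, 1, 0, 0, 0], [0.8, 0, 0, 0.5, 0, 0, 0], [0.8, 0, 0, 0, 0, 0, 0], [0.8, 0, 0, 0, 0, 0, 0]]}}

```text
t: 29.98
eef_pos: [0.5146, -0.1736, 0.0379]
ee_rot: [-3.141, -0.0, -1.602]
force: [0.5, 0.4, -0.9]
width: 0.018
gripper_force: 25.0
```

Request:
{"api": "servo_tool", "payload": {"deltas": [[0.8, 0, 0, 0.7, 0, 0, 0], [0.8, 0, 0, 0.7, 0, 0, 0], [0.8, 0, 0, 0.5, 0, 0, 0], [0.8, 0, 0, 0.5, 0, 0, 0], [0.8, 0, 0, 0.3, 0, 0, 0], [0.8, 0, 0, 0.3, 0, 0, 0], [0.8, 0, 0, 0, 0, 0, 0]]}}

```text
t: 30.57
eef_pos: [0.5145, -0.1736, 0.035]
ee_rot: [3.142, -0.0, -1.602]
force: [-1.2, 0.5, 3.6]
width: 0.0175
gripper_force: 25.0
```

Request:
{"api": "servo_tool", "payload": {"deltas": [[0.8, 0, 0, 0.3, 0, 0, 0], [0.8, 0, 0, 0, 0, 0, 0], [0.3, 0, 0, 0, 0, 0, 0], [0.3, 0, 0, 0, 0, 0, 0], [0.3, 0, 0, 0, 0, 0, 0], [0.3, 0, 0, -2, 0, 0, 0], [0.3, 0, 0, -8, 0, 0, 0], [0.3, 0, 0, -25, 0, 0, 0], [0.3, 0, 0, -35, 0, 0, 0], [0.3, 0, 0, -35, 0, 0, 0], [0.3, 0, 0, -30, 0, 0, 0], [0.3, -30, 0, 0, 0, 0, 0], [0.3, -35, 0, 0, 0, 0, 0], [0.3, -35, 0, 0, 0, 0, 0], [0.3, -35, 0, 0, 0, 0, 0], [0.3, -35, 0, 0, 0, 0, 0], [0.3, -35, 0, 0, 0, 0, 0], [0.3, -35, 0, 0, 0, 0, 0], [0.3, -35, 0, 0, 0, 0, 0], [0.3, -35, 0, 0, 0, 0, 0]]}}

```text
t: 32.23
eef_pos: [0.5241, 0.138, 0.1704]
ee_rot: [-3.141, 0.001, -1.602]
force: [0.5, -0.3, 0.2]
width: 0.0305
gripper_force: 0.0
```

Request:
{"api": "servo_tool", "payload": {"deltas": [[0.3, -35, 0, 0, 0, 0, 0], [0.3, -35, 0, 0, 0, 0, 0], [0.3, -30, 0, 0, 0, 0, 0], [0.3, 0, 0, 0, 0, 0, 0], [0.3, 0, 0, 0, 0, 0, 0], [0.3, 0, 0, 0, 0, 0, 0]]}}

```text
t: 32.73
eef_pos: [0.5271, 0.236, 0.1696]
ee_rot: [3.141, -0.0, -1.602]
force: [-0.1, -0.7, -0.2]
width: 0.0305
gripper_force: 0.0
```

```bash
python3 - <<'E'
from h import *
g=arm.grab_frame('top')['color']; s=arm.grab_frame('scene')['color']
a=cv2.resize(g[130:310,300:500],(440,396),interpolation=cv2.INTER_CUBIC); b=cv2.resize(s[120:280,80:300],(360,262)); b=np.vstack([b,np.zeros((134,360,3),np.uint8)])
cv2.imwrite('pics/end.png',np.hstack([a,b])[:,:,::-1])
E
```

```text
(no output)
```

View pics/end.png

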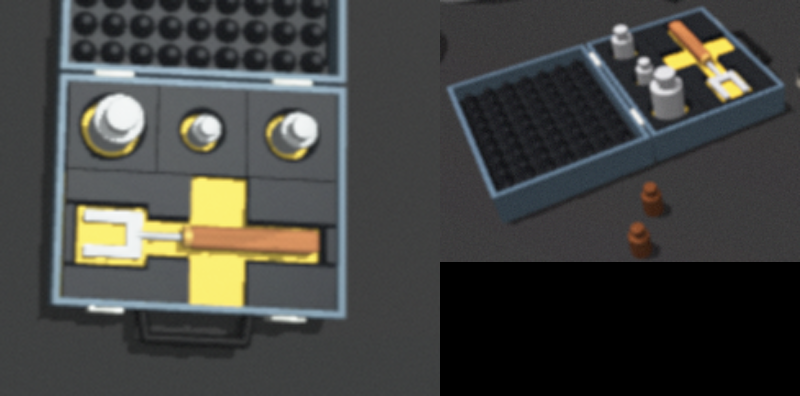

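The top and scene views show all three weights upright in their pockets and the fork lying flat in its outline, head in the wide end. The arm is clear, so I'll hand the job in.

```bash
python3 -c "
from station import arm; print(arm.job_done())"
```

```text
the job is handed in; nothing more can be done
None
```

I handed the job in at about 33 s: the three steel weights stand upright in their pockets and the fork lies flat in its own, head in the wide end, each lowered onto its pocket floor before release; I never moved the brass weights.

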